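# Offer up the gearbox cover

### The arm

A 6-joint arm with a two-finger parallel gripper is mounted at the origin on the work surface. World frame = base frame: x ahead of the robot, y to its left, z up, the work surface at z = 0. Lengths are in m, angles in degrees, forces in N, time in s.
With the tool pointing down it reaches from about 0.25 to 0.725 m from the base axis. Payload 9.7 kg.
Tool frame: the origin (TCP) lies midway between the tips of the shut fingers; the grasp point (between the pads) lies 19 mm behind it; z points along the fingers, y is the direction in which the jaws open and shut (so a half turn about z gives the same grasp; the last joint's range is limited). The gripper opens to 85 mm and grips with 20 to 120 N. Pads are 22 mm wide; open, the fingers measure 114 mm over their backs; the gripper's body (76 mm by 85 mm) begins 54 mm behind the grasp point. The pads swing forward as they close: fully open they stand 13 mm farther back than shut.
Start: joints at [74.141, 4.979, 10.078, 95.1, 0, 90], TCP at [0.15, 0.529, 0.209] pointing down, gripper open.
Joint ranges: [-179.16, 179.16], [-48.56, 103.87], [-65.8, 70.77], [-126.05, 130.52], [-82.76, 87.17], [-180, 180]. Speed limits (degrees/s): [127.2, 127.2, 147.25, 180, 180, 180].

### API

Orientations are given as [roll, pitch, yaw] about the fixed x, y, z axes, in that order (R = Rz(yaw) Ry(pitch) Rx(roll)).
In Python, from rig import manip gives the robot as it stands.
- The arm moves only by the shell command python3 -m pendant 'ROWS'. ROWS is JSON, a list of rows, each a list of 7 numbers: the shift along the tool's x, y, z in mm, then the turn, a rotation vector about the tool's x, y, z in degrees, then the opening, from 0 (shut) to 1 (fully open). In form: [[x, y, z, wx, wy, wz, claw], ...]. A call has 1 to 20 rows; each row is the pose to reach, as a shift and turn from the pose commanded when the call began, along the tool's axes at that moment; what a row does not reach only later rows make up. A row lasts 1/8 s, in which the tool goes at most 62.5 mm and 10.7 degrees, less where a joint would pass 70% of its speed; a pose out of reach is approached as far as the arm can. A call with a gripper value outside its range is refused whole. The fingers move at their own pace and stop on an object; the grip force is fixed at half the most. Time passes only in rows, so rows that repeat a pose let the fingers close. It gives the time, the measured TCP pose, the force and the opening at its end, in the units of the state.
- manip.read_state(): the state, without advancing time (a new reading comes with each control period).
- manip.read_camera(name): name is "scene" or "top" or "wrist"; returns the picture (420x560x3 uint8, red, green, blue); there is no depth.
- manip.camera_model(name): a dict with "fx", "fy", "cx", "cy" (pixels), "extrinsics" (4x4, takes a point from camera to world coordinates). Camera axes: x right, y up, looking along -z (the intrinsics and any distortion apply to the point x, -y, -z); pixel columns grow to the right and rows downward; lengths in m; the calibration is good to about 2 mm. The wrist camera is an equidistant fisheye: a pixel r from the principal point sees the ray r / f radians off the axis. A picture is of the moment at which its call begins: read the wrist's pose just before it. camera_model takes no time and is no camera call; for the wrist camera it gives the pose at the moment of the call.
- manip.hand_in(): hands the job in, once; it reports no verdict.
The state is a dict: "clock": time; "qpos": joint angles; "qd": joint speeds; "joint_torque": joint torques, N m; "tcp_pos": TCP position; "ee_rot": TCP orientation; "wrist_force": force on the tool from outside, world axes, zero at the start; "torque": the same for the moment, N m; "gripper_width": finger opening in m.
Only numpy, scipy, OpenCV 4.12 (cv2) and the standard library are available. Lean on these libraries where they do the work, as an engineer would, in place of code of your own. Each camera call takes 0.05 s, during which the arm holds its last target. There are 200 camera calls.

### The job

Take the aluminium cover by its red grip, slide it out through the open end of the deburring jig (the lips stop it being lifted out), and carry it over the steel bar in the vise to the green gearbox. Finish still holding it, level and still, about a centimetre above the orange gasket, centred on it and with its long sides along the gearbox's long sides (either way round), so I can check the screw holes by eye. The cover must not touch the gearbox at any time, keep clear of the vise and its bar, and leave the other things where they are.

Things in the scene. Friction and masses are not known exactly. Their poses are not given: they have to be found in the camera images.
- cover: aluminium cover plate 100 (its x) x 70 (its y) x 6 thick, 0.12 to 0.26 kg, with a red upright grip at its middle: 50 long (along x), 14 thick (along y), its top 56 above the plate's underside. Origin at the centre of the underside, z up. It starts lying in the jig with its x along the jig's x.
- jig: fixed deburring jig left or right of the vise: blue base 130 (its x) x 100 (y) x 8 thick; origin at the underside's centre on the table. The cover lies on the base in a channel along x, 76 wide, closed at +x (x = 55). Two dark lips cover its long edges from x = -45 to 55, undersides 10 above the base, tops 25 above the table, 54 apart. The cover starts at x = -30 to 0 with its centre.
- mouth (a point): middle of the jig's open end, at the front ends of the lips (jig x = -45), level with the base plate's top, 8 above the table. Axes as the jig: the way out is -x. The cover is clear of the lips once its centre is more than 50 beyond this point.
- gearbox: fixed green gearbox housing with an open top, 124 (its x) x 94 (its y), 70 tall, feet to 158 long, steel shaft stub out of its -y side. Origin at the centre of its underside on the table, z up. It stands on the other side of the vise from the jig.
- seat (a point): centre of the top face of the orange gasket on the gearbox, 71 above the table; the gasket is a rectangle 100 (along the gearbox's x) x 70 (along y), the outline of the cover. Axes as the gearbox.
- vise: fixed blue bench vise, 110 across, jaws to 115 above the table, screw handle out to 70 on its -y side, gripping a level square steel bar 20 x 20 x 370 along its x, from x = -200 to +170, top 120 above the table. Origin at the base centre on the table, z up.
- oil_bottle: blue oil bottle with red cap, 54 across, 150 tall, loose bystander, to be left alone; origin at the centre of its underside
- jar: glass jar with black lid, 64 across, 80 tall, loose bystander, to be left alone; origin at the centre of its underside
- screwdriver: screwdriver lying flat, loose bystander, to be left alone; origin at the centre of its underside, its length along x
- wrench: steel wrench lying flat, loose bystander, to be left alone; origin at the centre of its underside, its length along x
- bearing: steel bearing ring, 42 across, 14 tall, loose bystander, to be left alone; origin at the centre of its underside
- pulley: brass pulley, 44 across, 20 tall, loose bystander, to be left alone; origin at the centre of its underside
- gauge_box: wooden gauge case 160 x 90 x 35, loose bystander, to be left alone; origin at the centre of its underside, its length along x
Things that resemble listed ones, but are neither listed nor needed, are in the scene too. Leave any yellow look-alike of the cover alone. Several things look just like the gearbox: the one meant starts farthest to the robot's left.

How it is judged (in metres and radians):
On the way, in this order (a step that is already met when the one before it is completed fails the run):
1. the cover is slid out of the open end of the jig, still low (x of cover in the frame of jig between -0.25 and -0.085 m and z of cover in the frame of jig below 0.045 m and y of cover in the frame of jig between -0.04 and 0.04 m), for 0.04 s.
2. the cover is carried over the line of the bar, above it (z of cover in the frame of vise above 0.121 m and y of cover in the frame of vise between -0.05 and 0.05 m), for 0.04 s.
At the end, for the whole second after the job is handed in: the cover is gripped and still, its underside 3 to 20 mm above the gasket, its centre within 8 mm of the gasket's centre horizontally, its long axis within 6 degrees of the gearbox's, tilted less than 5 degrees, touching nothing but the fingers (z of cover in the frame of seat between 0.003 and 0.02 m and horizontal distance between cover and seat below 0.008 m and angle between the x axis of cover and the x axis of gearbox, either way round below 0.105 rad and angle between cover's own z axis and vertical below 0.09 rad and contact force between cover and gearbox below 0.05 N and contact force between cover and vise below 0.05 N and contact force between cover and jig below 0.05 N and contact force between cover and the fingers above 2 N and linear speed of cover below 0.02 m/s and angular speed of cover below 0.15 rad/s); the arm keeps its last pose, push and grip.
It fails at once if the cover touches the gearbox (contact force between cover and gearbox above 0.5 N).
It fails at once if the cover or the robot hits the vise or its bar (contact force between any of cover, the arm, the fingers and vise above 1 N).
It fails at once if another thing is disturbed (moved over 20 mm) (distance of any of oil_bottle, jar, screwdriver, wrench, bearing, pulley, gauge_box from where it was at the start of the episode above 0.02 m).
It also fails if it takes over 54 s, if anything falls off the work surface, if the arm or the gripper's body presses on something with over 40 N, if the wrist force passes 120 N, or if a joint passes its speed limit or range.

## Working session

There is one attempt and no reset: what is moved stays moved. The work goes in short steps, Python scripts to look and compute and a shell command to move; the robot and the scene stay as the last step left them, time stands still between calls to the robot, and variables do not carry over. Pictures are saved under pics/ and viewed, about 8 in all and at most 12, crops included, and the job is handed in when it is done.

```bash
mkdir -p pics; ls; python3 - <<'E'
from rig import manip
import cv2,json
s=manip.read_state(); print({k:s[k] for k in('clock','tcp_pos','ee_rot','gripper_width')})
for n in('top','scene'):
    m=manip.camera_model(n); print(n,m)
    im=manip.read_camera(n); cv2.imwrite(f'pics/{n}0.png',cv2.cvtColor(im,cv2.COLOR_RGB2BGR))
E
```

```text
pics
{'clock': 0.0, 'tcp_pos': array([0.15021739, 0.52881708, 0.20787702]), 'ee_rot': array([-1.79922707e+02, -6.08866390e-04,  1.64142561e+02]), 'gripper_width': 0.08567671178769844}
top {'fx': 529.0684163732543, 'fy': 529.0684163732543, 'cx': 275.173372779244, 'cy': 211.75323286558688, 'extrinsics': array([[-1.79906440e-02,  9.97770316e-01, -6.42707804e-02,
         3.80236738e-01],
       [-9.99838148e-01, -1.79459015e-02,  1.27343138e-03,
        -6.30723993e-02],
       [ 1.17194938e-04,  6.42832879e-02,  9.97931684e-01,
         1.76071266e+00],
       [ 0.00000000e+00,  0.00000000e+00,  0.00000000e+00,
         1.00000000e+00]])}
scene {'fx': 405.24840630380453, 'fy': 405.24840630380453, 'cx': 283.743456634257, 'cy': 208.22038055515188, 'extrinsics': array([[-0.58963314, -0.55242036,  0.58920668,  1.14399795],
       [ 0.80755379, -0.39079281,  0.44174411,  0.46080885],
       [-0.01377071,  0.73628305,  0.67653354,  0.82715006],
       [ 0.        ,  0.        ,  0.        ,  1.        ]])}
```

View pics/top0.png

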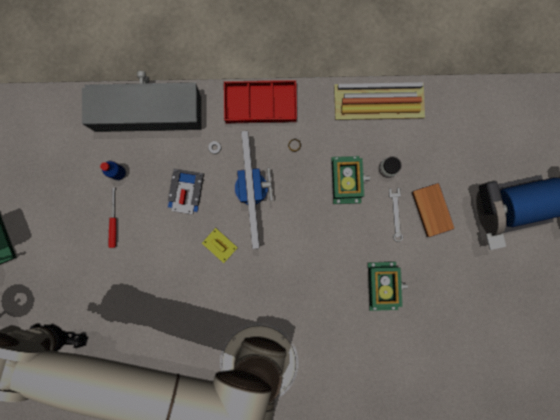

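View pics/scene0.png

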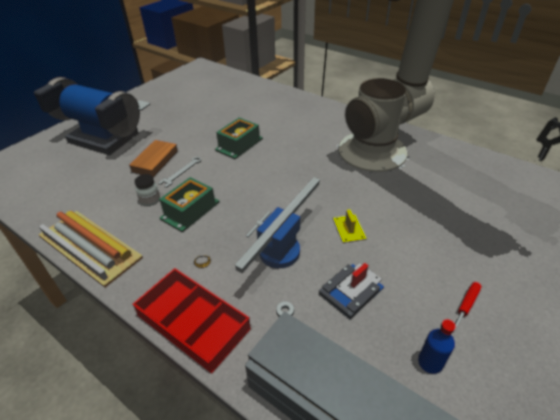

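Top view: jig with the cover and red grip at (185,192), yellow look-alike at (220,245), vise at (250,187) with the bar from (246,133) to (256,247). Gearbox candidates are A (348,180), B (386,286) and a green thing cut off at the left edge, C (3,240). C is on the jig's side and about 0.9 m out, so A looks right: it is across the vise and farther left than B. I'll confirm with crops.

```bash
python3 - <<'E'
import cv2,numpy as np
t=cv2.imread('pics/top0.png')
def c(x,y,w=66,h=50): 
    a=t[y-h//2:y+h//2, max(0,x-w//2):max(0,x-w//2)+w]; a=cv2.resize(a,(396,300),interpolation=cv2.INTER_CUBIC); return cv2.convertScaleAbs(a,alpha=1.6)
cv2.imwrite('pics/crop1.png',np.vstack([np.hstack([c(185,192),c(350,180)]),np.hstack([c(386,286),c(0,240)])]))
E
```

```text
(no output)
```

View pics/crop1.png

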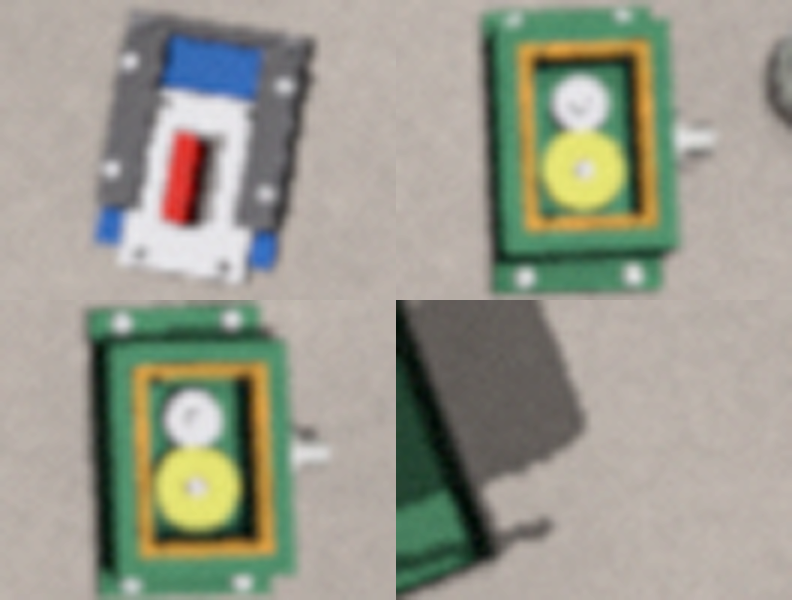

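The crops show A with an orange gasket, gears and a shaft stub to the right. B is the same but farther right, and C is just a big green bin edge with no gasket. So the gearbox is A. The jig's open end points down in the image, towards the robot.

```bash
cat > h.py <<'E'
import numpy as np
from rig import manip
def ray(m,u,v,fish=False):
    x=(u-m['cx'])/m['fx'];y=(v-m['cy'])/m['fy']
    if fish:
        r=np.hypot(x,y); k=np.sin(r)/r if r>1e-9 else 1; d=np.array([x*k,-y*k,-np.cos(r)])
    else: d=np.array([x,-y,-1.])
    E=m['extrinsics']; return E[:3,3],E[:3,:3]@d
def at(m,u,v,z,fish=False):
    o,d=ray(m,u,v,fish); return (o+d*(z-o[2])/d[2])
def project(m,P,fish=False):
    E=m['extrinsics']; c=E[:3,:3].T@(np.asarray(P,float)-E[:3,3]); x,y,z=c[0],-c[1],-c[2]
    if fish:
        rr=np.hypot(x,y); t=np.arctan2(rr,z); return m['cx']+m['fx']*t*x/rr, m['cy']+m['fy']*t*y/rr
    return m['cx']+m['fx']*x/z, m['cy']+m['fy']*y/z
E
python3 - <<'E'
from h import *
np.set_printoptions(precision=4,suppress=True)
m=manip.camera_model('top')
def T(u,v,x0,y0,z): return at(m,x0+(u+.5)/6-.5,y0+(v+.5)/6-.5,z)
print('grip');[print(T(u,v,152,167,.064)) for u,v in((179,132),(204,135),(187,225),(163,221))]
print('lips');L=[T(u,v,152,167,.025) for u,v in((130,12),(313,38),(105,207),(278,234))];[print(a) for a in L]
print('cover open end');[print(T(u,v,152,167,.014)) for u,v in((118,264),(244,284))]
g=[T(u-396,v,317,155,.071) for u,v in((518,42),(650,42),(657,230),(526,230))]
print('gasket');[print(a) for a in g]
print('c',np.mean(g,0), 'yaw',np.degrees([np.arctan2(*(g[0]-g[3])[1::-1]),np.arctan2(*(g[1]-g[2])[1::-1])]))
print('bar');[print(at(m,u,v,.12)) for u,v in((246,133),(256,247))]
for n,u,v in(('bottle',115,178),('jar',391,170),('wrench',396,190),('wrench2',398,239),('ring',215,148),('yellow',220,245),('pulley',294,145),('scr tip',115,188),('scr',113,245),('box',433,210)): print(n,at(m,u,v,0.02))
w=manip.camera_model('wrist');print(w)
E
```

```text
grip
[0.5698 0.2355 0.064 ]
[0.5679 0.2221 0.064 ]
[0.5196 0.2316 0.064 ]
[0.522  0.2444 0.064 ]
lips
[0.641  0.2689 0.025 ]
[0.6248 0.1683 0.025 ]
[0.5335 0.2832 0.025 ]
[0.5169 0.1885 0.025 ]
cover open end
[0.5028 0.2784 0.014 ]
[0.4905 0.209  0.014 ]
gasket
[ 0.6473 -0.2669  0.071 ]
[ 0.6461 -0.3378  0.071 ]
[ 0.5447 -0.3386  0.071 ]
[ 0.546  -0.2686  0.071 ]
c [ 0.596 -0.303  0.071] yaw [0.9568 0.5018]
bar
[0.7351 0.0219 0.12  ]
[ 0.3777 -0.0039  0.12  ]
bottle [0.6138 0.4629 0.02  ]
jar [ 0.6241 -0.4516  0.02  ]
wrench [ 0.5572 -0.466   0.02  ]
wrench2 [ 0.3954 -0.4672  0.02  ]
ring [0.7082 0.1308 0.02  ]
yellow [0.3862 0.1178 0.02  ]
pulley [ 0.7135 -0.1319  0.02  ]
scr tip [0.5806 0.4628 0.02  ]
scr [0.3925 0.4691 0.02  ]
box [ 0.4888 -0.5858  0.02  ]
{'fx': 325.19226210127806, 'fy': 325.19226210127806, 'cx': 283.1269996847591, 'cy': 209.07013777438712, 'extrinsics': array([[ 0.2724, -0.9257, -0.2623,  0.0848],
       [ 0.9622,  0.2616,  0.0761,  0.5476],
       [-0.0018, -0.2731,  0.962 ,  0.3727],
       [ 0.    ,  0.    ,  0.    ,  1.    ]])}
```

```bash
python3 -m pendant '[[-60,-23,0,0,0,-1,1],[-120,-46,0,0,0,-2,1],[-180,-69,0,0,0,-3,1],[-240,-92,0,0,0,-4,1],[-300,-115,0,0,0,-5,1],[-360,-138,0,0,0,-6,1],[-420,-161,0,0,0,-6,1],[-461,-177,30,0,0,-6,1],[-461,-177,75,0,0,-6,1],[-461,-177,75,0,0,-6,1],[-461,-177,75,0,0,-6,1]]'; python3 - <<'E'
from h import *; import cv2
s=manip.read_state(); print(s['clock'],s['qpos'],s['tcp_pos'],s['ee_rot'],s['wrist_force'])
m=manip.camera_model('wrist'); np.save('w1.npy',m,allow_pickle=True); im=manip.read_camera('wrist'); cv2.imwrite('pics/w1.png',cv2.convertScaleAbs(cv2.cvtColor(im,cv2.COLOR_RGB2BGR),alpha=1.4))
E
```

```text
clock: 1.48
tcp_pos: [0.5453, 0.2333, 0.1353]
ee_rot: [180.0, 0.1, 170.2]
wrist_force: [1.3, 0.5, 0.6]
gripper_width: 0.0853
1.475 [2.31648675e+01 9.97344892e+00 7.48478928e+00 8.74442931e+01
 2.04883589e-03 3.29851093e+01] [0.54533777 0.23334832 0.13529061] [1.79961779e+02 5.51246139e-02 1.70179741e+02] [1.32054838 0.51321381 0.58249766]
```

View pics/w1.png

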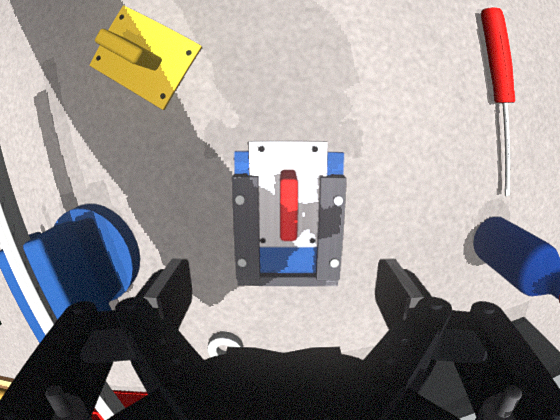

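Wrist view: cover straight between the lips, plate holes at (262,149), (315,149), (263,241), (315,241), and the red grip from (282,171) to (297,240). The yellow look-alike is separate, at (150,50).

```bash
python3 - <<'E'
from h import *
np.set_printoptions(precision=4,suppress=True)
m=np.load('w1.npy',allow_pickle=True).item()
print('cam',m['extrinsics'][:3,3])
P=[at(m,u,v,.014,True) for u,v in((262,149),(315,149),(315,241),(263,241))]
for p in P: print(p)
print('cover c',np.mean(P,0)); a=P[3]-P[0];b=P[2]-P[1];print(np.degrees([np.arctan2(a[1],a[0]),np.arctan2(b[1],b[0])]))
G=[at(m,u,v,.064,True) for u,v in((281.5,184),(297.5,184),(297,240),(282,240))]
print('grip');[print(p) for p in G]
print('end');[print(at(m,u,v,.014,True)) for u,v in((249,142),(327,142))]
L=[at(m,u,v,.025,True) for u,v in((233,177),(345,177),(338,286),(237,286))]
print('lips');[print(p) for p in L]; print(np.mean(L,0))
c=np.mean(P,0)
for z in(.014,.064): print([np.round(project(m,[c[0]+s*.025*np.cos(-.17),c[1]+s*.025*np.sin(-.17),z],True)) for s in(-1,1)])
E
```

```text
cam [0.4781 0.2447 0.3   ]
[0.5011 0.2219 0.014 ]
[0.5089 0.2679 0.014 ]
[0.5945 0.2553 0.014 ]
[0.586  0.2068 0.014 ]
cover c [0.5476 0.238  0.014 ]
[-10.063   -8.3737]
grip
[0.5251 0.2354 0.064 ]
[0.5271 0.2471 0.064 ]
[0.5708 0.2397 0.064 ]
[0.5688 0.2282 0.064 ]
end
[0.4929 0.2118 0.014 ]
[0.5044 0.2794 0.014 ]
lips
[0.5195 0.1936 0.025 ]
[0.5359 0.2893 0.025 ]
[0.641  0.2708 0.025 ]
[0.6241 0.1742 0.025 ]
[0.5801 0.232  0.025 ]
[array([289., 169.]), array([289., 223.])]
[array([290., 180.]), array([290., 243.])]
```

```bash
python3 -m pendant '[[-1,4,50,0,0,0,1],[-1,4,80,0,0,0,0.6],[-1,4,95,0,0,0,0.5],[-1,4,104,0,0,0,0.5],[-1,4,104,0,0,0,0.3],[-1,4,104,0,0,0,0],[-1,4,104,0,0,0,0],[-1,4,104,0,0,0,0],[-1,4,104,0,0,0,0],[-1,4,104,0,0,0,0],[-1,4,104,0,0,0,0]]'
```

```text
clock: 2.9
tcp_pos: [0.5478, 0.237, 0.0311]
ee_rot: [179.9, 0.1, 170.1]
wrist_force: [0.2, 0.7, 5.9]
gripper_width: 0.0124
```

```bash
python3 -m pendant '[[0,0,-1,0,0,0,0],[0,0,-2,0,0,0,0],[4,0,-2,0,0,0,0],[12,0,-2,0,0,0,0],[22,0,-2,0,0,0,0],[32,0,-2,0,0,0,0],[44,0,-2,0,0,0,0],[56,0,-2,0,0,0,0],[68,0,-2,0,0,0,0],[80,0,-2,0,0,0,0],[92,0,-2,0,0,0,0],[100,0,-2,0,0,0,0],[100,0,-2,0,0,0,0],[100,0,-2,0,0,0,0]]'; python3 - <<'E'
from h import *; import cv2
m=manip.camera_model('wrist'); np.save('w2.npy',m,allow_pickle=True); im=manip.read_camera('wrist'); cv2.imwrite('pics/w2.png',cv2.convertScaleAbs(cv2.cvtColor(im,cv2.COLOR_RGB2BGR),alpha=1.4))
s=manip.read_state(); print(s['tcp_pos'],s['wrist_force'],s['gripper_width'])
E
```

```text
clock: 4.65
tcp_pos: [0.4488, 0.2538, 0.0317]
ee_rot: [180.0, 0.0, 170.1]
wrist_force: [0.3, -0.0, -2.0]
gripper_width: 0.0121
[0.44883394 0.25369131 0.03159945] [ 0.11979681 -0.4400167  -1.59620659] 0.012017185174106926
```

View pics/w2.png

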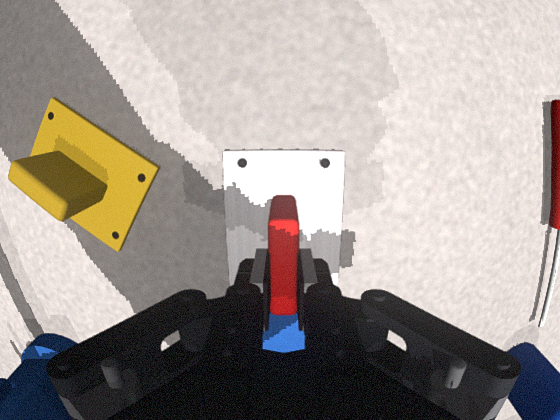

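Wrist view: the cover is level in the fingers and fully out of the jig, with its front holes at (242,163) and (325,163). Next I'll lift it and cross the bar to a spot where the camera can see the gasket past the cover.

```bash
python3 -m pendant '[[0,0,-20,0,0,0,0],[0,0,-60,0,0,0,0],[0,0,-105,0,0,0,0],[0,0,-150,0,0,0,0],[0,0,-190,0,0,0,0],[-10,-15,-215,0,0,0,0],[-30,-45,-215,0,0,-1,0],[-52,-80,-215,0,0,-2,0],[-76,-117,-215,0,0,-3,0],[-101,-155,-215,0,0,-4,0],[-126,-193,-215,0,0,-5,0],[-151,-231,-215,0,0,-6,0],[-176,-269,-215,0,0,-7,0],[-201,-307,-215,0,0,-8,0],[-226,-345,-215,0,0,-9,0],[-250,-382,-215,0,0,-10,0],[-268,-410,-215,0,0,-10.6,0],[-279,-427,-215,0,0,-10.6,0],[-279,-427,-215,0,0,-10.6,0],[-279,-427,-215,0,0,-10.6,0]]'; python3 - <<'E'
from h import *; import cv2
m=manip.camera_model('wrist'); np.save('w3.npy',m,allow_pickle=True); im=manip.read_camera('wrist'); cv2.imwrite('pics/w3.png',cv2.convertScaleAbs(cv2.cvtColor(im,cv2.COLOR_RGB2BGR),alpha=1.4))
s=manip.read_state(); print(s['tcp_pos'],s['ee_rot'],s['qpos'],s['wrist_force'],s['gripper_width'])
E
```

```text
clock: 7.2
tcp_pos: [0.6502, -0.2145, 0.2463]
ee_rot: [180.0, -0.0, -179.3]
wrist_force: [0.4, -0.1, -2.8]
gripper_width: 0.012
[ 0.65020037 -0.21419158  0.24666697] [ 1.79989827e+02 -3.01731129e-03 -1.79238137e+02] [-1.82370036e+01  2.70920044e+01  4.15704672e+01  1.04484628e+02
  8.63695384e-03 -1.89988669e+01] [-0.92908377  0.00280528 -2.71218016] 0.011894831485502907
```

View pics/w3.png

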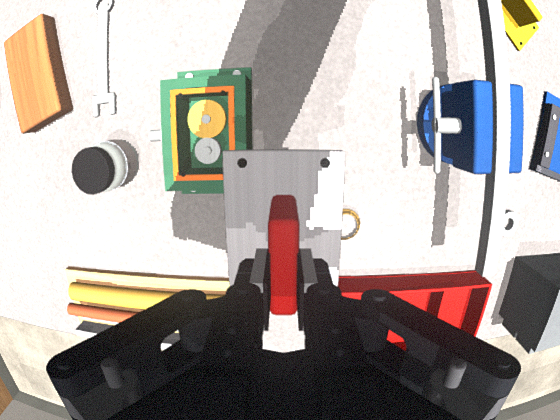

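```bash
python3 - <<'E'
import cv2
t=cv2.imread('pics/w3.png'); cv2.imwrite('pics/w3c.png',cv2.resize(t[75:205,150:350],(800,520),interpolation=cv2.INTER_CUBIC))
E
```

```text
(no output)
```

View pics/w3c.png

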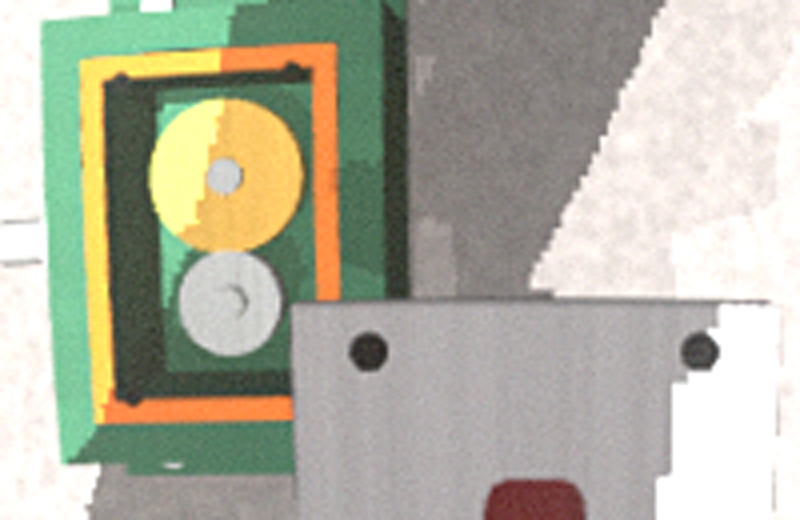

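The crop shows the gasket's outer corners at (80,60), (336,43), (97,424), with the fourth hidden behind the cover at about (342,416). The cover's front holes are at (369,352) and (700,352).

```bash
python3 - <<'E'
from h import *
np.set_printoptions(precision=4,suppress=True)
m=np.load('w3.npy',allow_pickle=True).item()
Q=lambda u,v,z: at(m,150+(u+.5)/4-.5,75+(v+.5)/4-.5,z,True)
g=[Q(u,v,.071) for u,v in((80,60),(336,43),(342,416),(97,424))]
print(*g,'c',np.mean(g,0));print('sides',[round(float(np.linalg.norm(g[i]-g[i-1])),4) for i in range(4)])
for a,b in((0,3),(1,2)): d=g[b]-g[a];print(np.degrees(np.arctan2(d[1],d[0])))
print('yaw from short side',[np.degrees(np.arctan2(-(d:=g[i]-g[j])[0],d[1])) for i,j in((1,0),(2,3))])
z=.2296
h=[Q(u,v,z) for u,v in((369,352),(700,352))];e=[Q(u,v,z) for u,v in((292,303),(775,301))]
print('holes',*h,np.linalg.norm(h[0]-h[1]),'edge',*e,np.linalg.norm(e[0]-e[1]))
d=h[1]-h[0]; print('cover yaw',np.degrees(np.arctan2(-d[0],d[1])),'centre by holes',np.mean(h,0)+[.0427,.0005,0],'by edge',np.mean(e,0)+[.05,.0006,0])
E
```

```text
[ 0.5475 -0.3378  0.071 ] [ 0.5463 -0.2676  0.071 ] [ 0.6454 -0.2664  0.071 ] [ 0.6475 -0.3357  0.071 ] c [ 0.5967 -0.3019  0.071 ]
sides [0.1001, 0.0701, 0.0991, 0.0693]
1.1657130620477065
0.6977022460346813
yaw from short side [np.float64(0.987127221718597), np.float64(1.7765583801781664)]
holes [ 0.6067 -0.2388  0.2296] [ 0.606  -0.1921  0.2296] 0.04667946866313006 edge [ 0.5996 -0.2498  0.2296] [ 0.5984 -0.1817  0.2296] 0.06807830579167258
cover yaw 0.7904171338175906 centre by holes [ 0.649  -0.215   0.2296] by edge [ 0.649  -0.2151  0.2296]
```

```bash
python3 -m pendant '[[8,-12,0,0,0,0,0],[20,-32,0,0,0,0,0],[32,-52,0,0,0,0,0],[44,-71,0,0,0,0,0],[54,-87,0,0,0,0,0],[54,-87,0,0,0,0,0],[54,-87,20,0,0,0,0],[54,-87,50,0,0,0,0],[54,-87,80,0,0,0,0],[54,-87,100,0,0,0,0],[54,-87,113,0,0,0,0],[54,-87,113,0,0,0,0],[54,-87,113,0,0,0,0],[54,-87,113,0,0,0,0]]'; python3 - <<'E'
from h import *; import cv2
np.set_printoptions(precision=4,suppress=True)
s=manip.read_state(); t=s['tcp_pos'];print(t,s['ee_rot'],s['wrist_force'],s['gripper_width'])
m=manip.camera_model('scene'); im=manip.read_camera('scene')
b=cv2.cvtColor(im,cv2.COLOR_RGB2BGR); x0,y0=130,130
cv2.imwrite('pics/s4.png',cv2.convertScaleAbs(cv2.resize(b[y0:y0+100,x0:x0+130],(780,600),interpolation=cv2.INTER_CUBIC),alpha=1.4))
c=np.array([t[0]-.0012,t[1]-.0008,0]);ya=.014
def pr(dx,dy,z,c=c):
    u,v=project(m,c+[dx*np.cos(ya)-dy*np.sin(ya),dx*np.sin(ya)+dy*np.cos(ya),z]); return round((u-x0+.5)*6-.5),round((v-y0+.5)*6-.5)
zu=t[2]-.0231
for z in(zu,zu+.006):print('cover',round(z,4),[pr(a,d,z) for a,d in((.05,.035),(.05,-.035),(-.05,.035),(-.05,-.035))])
print('gasket',[pr(a,d,.071,np.array([.5965,-.3023,0])) for a,d in((.05,.035),(.05,-.035),(-.05,.035),(-.05,-.035))])
E
```

```text
clock: 9.0
tcp_pos: [0.5979, -0.3026, 0.1347]
ee_rot: [-180.0, 0.1, -179.3]
wrist_force: [0.3, -0.5, -2.9]
gripper_width: 0.0122
[ 0.5979 -0.3026  0.1347] [-179.9563    0.0809 -179.2571] [ 0.2671 -0.4956 -2.9349] 0.012174996959455186
cover 0.1116 [(295, 399), (189, 343), (448, 286), (344, 236)]
cover 0.1176 [(292, 389), (186, 333), (447, 276), (342, 226)]
gasket [(313, 466), (209, 410), (462, 352), (360, 301)]
```

View pics/s4.png

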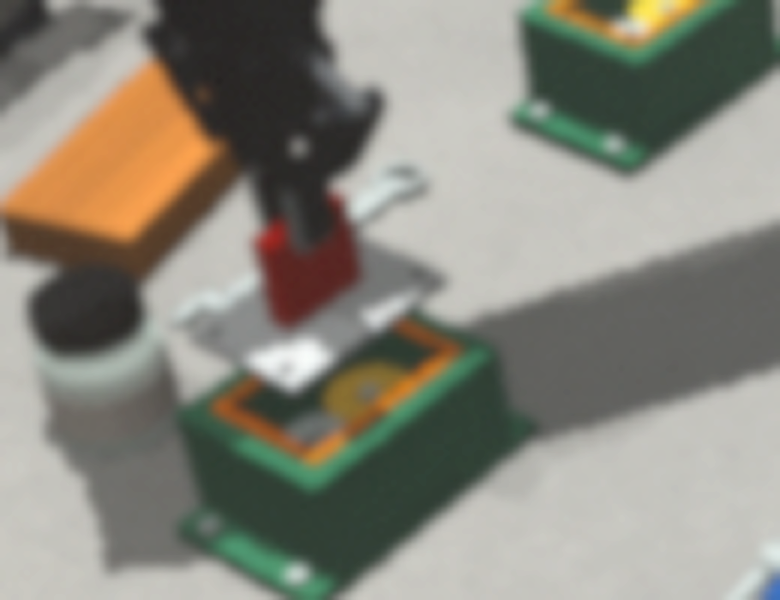

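Scene crop: gasket corners at (313,464) and (462,350), and cover underside corners at about (290,393) and (445,282). Both agree with my predictions to within about 3 mm, so I'll go down the last 30 mm.

```bash
python3 -m pendant '[[0,1,6,0,0,0,0],[0,1,13,0,0,0,0],[0,1,20,0,0,0,0],[0,1,26,0,0,0,0],[0,1,30,0,0,0,0],[0,1,30,0,0,0,0],[0,1,30,0,0,0,0],[0,1,30,0,0,0,0],[0,1,30,0,0,0,0],[0,1,30,0,0,0,0],[0,1,30,0,0,0,0]]'; python3 - <<'E'
from h import *; import cv2
np.set_printoptions(precision=4,suppress=True)
s=manip.read_state(); t=s['tcp_pos'];print(t,s['ee_rot'],s['wrist_force'],s['gripper_width'],abs(s['qd']).max())
m=manip.camera_model('scene'); b=cv2.cvtColor(manip.read_camera('scene'),cv2.COLOR_RGB2BGR); x0,y0=145,155
cv2.imwrite('pics/s5.png',cv2.convertScaleAbs(cv2.resize(b[y0:y0+75,x0:x0+97],(776,600),interpolation=cv2.INTER_CUBIC),alpha=1.4))
c=np.array([t[0]-.0012,t[1]-.0008,0]);ya=.014
def pr(dx,dy,z,c=c):
    u,v=project(m,c+[dx*np.cos(ya)-dy*np.sin(ya),dx*np.sin(ya)+dy*np.cos(ya),z]); return round((u-x0+.5)*8-.5),round((v-y0+.5)*8-.5)
zu=t[2]-.0231
for z in(zu,zu+.006):print('cover',round(z,4),[pr(a,d,z) for a,d in((.05,.035),(.05,-.035),(-.05,.035))])
print('gasket',[pr(a,d,.071,np.array([.5965,-.3023,0])) for a,d in((.05,.035),(.05,-.035),(-.05,.035))])
w=manip.camera_model('wrist'); np.save('w6.npy',w,allow_pickle=True); cv2.imwrite('pics/w6.png',cv2.convertScaleAbs(cv2.cvtColor(manip.read_camera('wrist'),cv2.COLOR_RGB2BGR),alpha=1.4))
E
```

```text
clock: 10.42
tcp_pos: [0.5974, -0.3014, 0.1036]
ee_rot: [-180.0, 0.0, -179.3]
wrist_force: [0.0, 0.0, -2.2]
gripper_width: 0.0117
[ 0.5974 -0.3014  0.1036] [-179.9997    0.0016 -179.259 ] [ 0.0325  0.009  -2.2455] 0.01171438631851382 0.08703948826577541
cover 0.0805 [(293, 401), (154, 326), (494, 249)]
cover 0.0865 [(290, 388), (150, 313), (491, 236)]
gasket [(298, 422), (159, 347), (497, 270)]
```

View pics/s5.png

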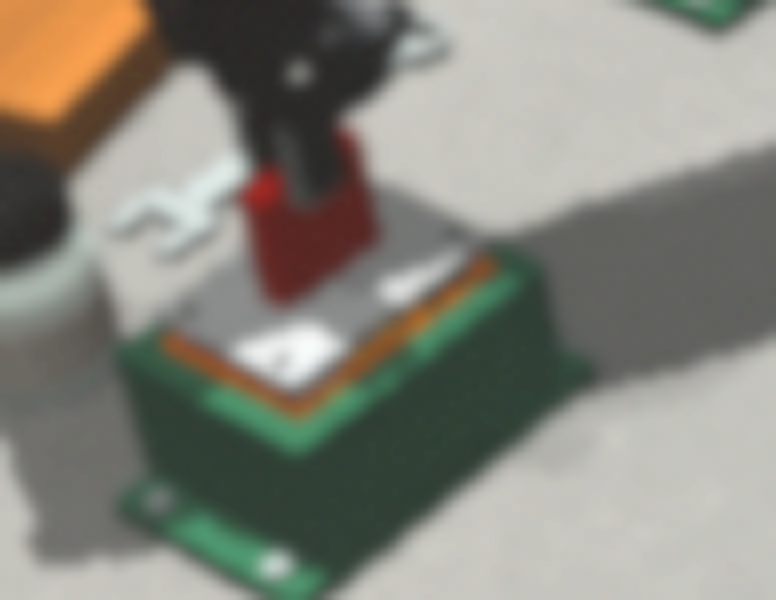

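View pics/w6.png

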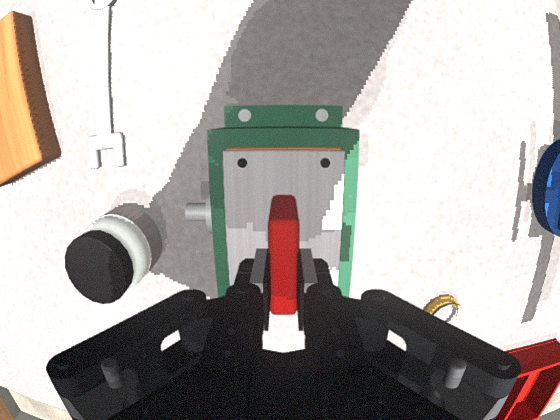

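The scene crop shows the cover parallel to the gasket and about 9–10 mm above it, its near corner at (293,398) over the gasket corner at (298,418). In the wrist view the cover (222–345) is centred on the housing (209–358).

```bash
python3 -c "
from rig import manip
s=manip.read_state();print(s['clock'],s['tcp_pos'],s['gripper_width']);print(manip.hand_in())"
```

```text
10.525 [ 0.59737741 -0.30146561  0.10359301] 0.011916500989608978
the job is handed in; nothing more can be done
None
```

I took the cover by its red grip, slid it 100 mm out of the jig's open end and lifted it. I carried it over the bar with its underside about 0.22 m above the table. It is now held about a centimetre above the gasket of the leftmost gearbox, and I handed the job in at 10.5 s.

**Last checks:**
- **Height:** the underside is about 9.5 mm above the gasket, by the arm's pose and by the scene picture.
- **Centring and angle:** the centre is within about 1 mm of my gasket estimate, which itself is good to about 2–3 mm. The long axes agree to within about 0.5°.
- **Grip:** the hand was still level and the wrist force was steady at about the cover's weight (2.2 N).

**Small disagreements:**
- At the 40 mm hover, the scene picture put the cover 2–3 mm higher than the arm's pose did.
- An earlier wrist picture suggested it might be up to 5 mm lower. The last picture did not bear that out.
- The finger opening read 12 mm on the 14 mm grip.

I did not measure the bystanders again after the move; in the last pictures the ones in view showed no sign of having been touched.

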